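# Start and close a screw plug without crossing its threads

## Task

Take the plug with the orange grip bar from its grey stand and close the steel vessel with it: set it in the mouth, feel for a gap in the ring until it drops in, and screw it clockwise by hand feel until it is fully home with its flange down on the ring. If it binds early with the flange still standing up, the threads are crossed: stop at once without forcing it, back it off, lift it and start again a quarter turn away. Leave the plug closed and let go, and do not disturb the two jars and the dish standing nearby.

Things in the scene. Friction and masses are not known exactly. Their poses are not given: they have to be found in the camera images.
- plug: Loose upright plug, 160 g. Origin: bottom centre of its nose, z up. Steel nose 38.2 mm in diameter, tapering to 25 mm over the lowest 8 mm; flange 55 mm in diameter at z = 42 to 47 mm; orange grip bar at z = 47 to 79 mm, 46 mm long along x, 14 mm thick along y: grip it across the 14 mm.
- plug_pins (a point): Centre of the plug's two round cross pins (its thread lugs), 5 mm thick, on the plug's axis 26.5 mm above the plug's origin. The pins point out along the plug's +x and -x, in line with the grip bar, to 25 mm from the axis; their undersides are 24 mm above the plug's origin.
- plug_grip (a point): Point on the plug's axis inside the grip bar, 68 mm above the plug's origin and 21 mm above the top of the flange. Same axes as the plug.
- vessel: Steel vessel on a square 112 mm base plate, fixed to the bench. Origin: centre of the underside, z up. Outside diameter 74 mm (78 mm at the foot), mouth 85 mm up. More than 25 N between plug and vessel (its ring included) spoils the threads. The vessel's yaw tells nothing of where the gaps of its ring stand.
- vessel_mouth (a point): Centre of the mouth, level with the top of the brass ring in it (bore 40 mm wide and 34 mm deep, outside diameter 59 mm). The ring floats on springs: it yields down after about 1.5 N, then 1 mm per 1.5 N, at most 7 mm, and twists 1 degree per 0.035 N m. With the pins on top of the ring the plug's origin is 24 mm below this point, its flange 18 mm above the ring.
- vessel_drop (a point): On the axis, 35.5 mm below the mouth: here the plug's origin is once its pins have dropped (11.5 mm) into gaps; flange 6.5 mm above the ring. The ring has four gaps, 32 degrees wide, 90 degrees apart, at an angle that differs each time; the pins drop if within 9 degrees of a gap's middle. To leave a gap turn back to it and lift 12 mm or more.
- vessel_home (a point): On the axis, 41 mm below the mouth: here the plug's origin is when home (flange 1 mm above the ring). Only one pair of facing gaps are the right start: clockwise from above the pins sink 0.09 mm a degree to a stop 53 to 72 degrees on. The other two look the same but are the wrong start (crossed): the plug turns just 6 to 25 degrees, hardly sinking, and binds hard.
- stand: Grey plastic ring stand that carries the plug at the start, fixed to the bench, 80 mm in diameter, 34 mm high, opening 40 mm. Origin: centre of its underside. The plug hangs in it by its pins, the plug's origin 10 mm above the stand's origin.
- jar_red: Bystander: small clear sample jar with a red cap, 38 mm in diameter, 50 mm high, loose. Origin at the centre of its underside.
- jar_black: Bystander: clear sample jar with a black cap, 44 mm in diameter, 57 mm high, loose. Origin at the centre of its underside.
- dish: Bystander: shallow clear petri dish, 60 mm in diameter, 13 mm high, loose. Origin at the centre of its underside.
There are look-alikes about, which are no part of the job. Of the things like the plug, leave any that is brown or green; of the rest the larger one is meant.

How it is judged (in metres and radians):
On the way, in this order (a step that is already met when the one before it is completed fails the run):
1. the plug is lifted clear of its stand (z of plug in the frame of stand above 0.045 m), for 0.2 s.
2. the plug stands in the vessel's mouth, its nose in the ring (z of plug in the frame of vessel_mouth below -0.018 m and horizontal distance between plug and vessel_mouth below 0.005 m), for 0.1 s.
At the end, for the whole second after the job is handed in: The plug is screwed home in the vessel: its origin at least 39.2 mm below the mouth (flange within about 3 mm of the ring; home is 41 mm), within 4 mm of the mouth's axis, upright within 0.08 rad, at rest and released; jars and dish within 20 mm of where they stood (z of plug in the frame of vessel_mouth below -0.0392 m and horizontal distance between plug and vessel_mouth below 0.004 m and angle between plug's own z axis and vertical below 0.08 rad and linear speed of plug below 0.02 m/s and distance of each of jar_red, jar_black, dish from where it was at the start of the episode below 0.02 m); the robot touches nothing.
It fails at once if the plug is forced against the vessel (more than 25 N) (contact force between plug and vessel above 25 N).
It fails at once if the plug is tipped over or dropped on its side (angle between plug's own z axis and vertical above 0.6 rad).
It fails at once if a jar or the dish is pushed away (distance of any of jar_red, jar_black, dish from where it was at the start of the episode above 0.02 m).
It also fails if it takes over 72 s, if anything falls off the work surface, if the arm or the gripper's body presses on something with over 40 N, if the wrist force passes 120 N, or if a joint passes its speed limit or range.

## Robot

A 7-joint arm with a two-finger parallel gripper is mounted at the origin on a cart in front of the work surface, level with it; the furniture and walls round the work are solid. World frame = base frame: x ahead of the robot, y to its left, z up, the work surface at z = 0. Lengths are in mm, angles in rad, forces in N, time in s.
With the tool pointing down it reaches from about 425 to 825 mm from the base axis. Payload 3.6 kg.
Tool frame: the origin (TCP) lies midway between the tips of the shut fingers; the grasp point (between the pads) lies env.tcp_to_grasp behind it (env.tcp_to_grasp is the distance from the TCP to the grasp point, in mm); z points along the fingers, y is the line along which they close (so a half turn about z gives the same grasp; the last joint's range is limited). The gripper opens to 85 mm and grips with 20 to 120 N. Pads are 22 mm wide; open, the fingers measure 114 mm over their backs; the gripper's body (76 mm by 85 mm) begins 54 mm behind the grasp point. The pads swing forward as they close: fully open they stand 13 mm farther back than shut.
Start: joints at [1.268, 0.615, -0.013, 1.423, 0.008, 1.103, -0.04], TCP at [177.019, -625.399, 193.497] pointing down, gripper open.
Joint ranges: [-3.12, 3.12], [-0.3, 2.06], [-1.34, 1.32], [0.26, 2.42], [-1.36, 4.5], [0.01, 1.98], [-2.84, 2.84]. Speed limits (rad/s): [2.79, 2.79, 3.14, 3.14, 3.14, 3.14, 3.14].

## Interface

Orientations are given as a unit quaternion [w, x, y, z].
In Python, from plant import env, imaging, ticket gives the robot as it stands.
- The arm moves only by the tool servo_tool, never from a script. Its argument "increments" is a list of rows, each a list of 5 numbers: the shift along the world's x, y, z in cm, then the turn about the world's z in rad, then the opening, from 0 (shut) to 1 (fully open). In form: [[tx, ty, tz, roll, hand], ...]. A call has 1 to 8 rows; each row is the pose to reach, as a shift and turn from the pose commanded when the call began; what a row does not reach only later rows make up. A row lasts 1/10 s, in which the tool goes at most 50 mm and 8.59 degrees, less where a joint would pass 70% of its speed; a pose out of reach is approached as far as the arm can. A call with a gripper value outside its range is refused whole. The fingers move at their own pace and stop on an object; "grip_force" is the grip in N (left out, the last holds). Time passes only in rows, so rows that repeat a pose let the fingers close. It gives the time, the measured TCP pose, the force, the opening and the grip force at its end, in the units of the state.
- env.observe(): the state, without advancing time (a new reading comes with each control period).
- imaging.grab_frame(name): name is "scene" or "top" or "wrist"; returns the picture (420x560x3 uint8, red, green, blue); there is no depth.
- imaging.camera_model(name): a dict with "fov_y" (degrees; the focal length in pixels is half the picture's height over the tangent of half this angle, whatever the lens; pixels are square), "cx", "cy" (the principal point, pixels), "R" (3x3) and "t" (3): a world point X has camera coordinates R X + t. Camera axes: x right, y down, z forward; pixel columns grow to the right and rows downward; lengths in mm; the calibration is good to about 2 mm. A picture is of the moment at which its call begins: read the wrist's pose just before it. camera_model takes no time and is no camera call; for the wrist camera it gives the pose at the moment of the call.
- ticket.sign_off(): hands the job in; it is judged then, once.
The state is a dict: "time": time; "joint_pos": joint angles; "dq": joint speeds; "tau": joint torques, N m; "eef_pos": TCP position; "tool_rot": TCP orientation; "contact_force": force on the tool from outside, world axes, zero at the start; "torque": the same for the moment, N m; "finger_gap": opening from 0.0 (shut) to 1.0 (fully open); "grip_force": force on a finger pad.
Only numpy, scipy, OpenCV 4.12 (cv2) and the standard library are available. Lean on these libraries where they do the work, as an engineer would, in place of code of your own. Each camera call takes 0.05 s, during which the arm holds its last target. There are 200 camera calls.

## Working session

There is one attempt and no reset: what is moved stays moved. The work goes in short steps, Python scripts to look and compute and a tool call to move; the robot and the scene stay as the last step left them, time stands still between calls to the robot, and variables do not carry over. Pictures are saved under pics/ and viewed, at most 10 in all, crops included, and the job is handed in when it is done.

Besides the shell and the picture viewer there is one more tool, called after "Call:" by a JSON object that holds its "name" and its "arguments", one argument or row to a line. servo_tool: Moves the arm, as the interface text tells. Its arguments: {"type":"object","properties":{"increments":{"type":"array","items":{"type":"array","items":{"type":"number"}}},"grip_force":{"type":"number"}},"required":["increments"]}

```bash
mkdir -p pics; ls; python3 - <<'E'
from plant import env, imaging
import cv2,numpy as np
s=env.observe();print(s,env.tcp_to_grasp)
a=imaging.grab_frame("scene");b=imaging.grab_frame("top")
cv2.imwrite('pics/s.png',a[...,::-1]);cv2.imwrite('pics/t.png',b[...,::-1])
for n in("scene","top","wrist"):print(n,imaging.camera_model(n))
E
```

```text
pics
{'time': 0.0, 'joint_pos': array([ 1.26847984,  0.61589147, -0.01265293,  1.42496185,  0.00812496,
        1.10341628, -0.04038145]), 'dq': array([ 0.00236611, -0.00056032,  0.00034276, -0.00044404, -0.00090706,
        0.00178777,  0.00113512]), 'tau': array([ 2.79912354e-05, -4.69210768e+01,  2.59227008e-01, -1.71031237e+01,
        1.00234945e-02,  9.79136908e-03,  1.93277867e-05]), 'eef_pos': array([ 176.79058066, -624.56277702,  192.33535409]), 'tool_rot': array([-1.29779333e-03,  9.90496157e-01,  1.37534137e-01, -2.00734865e-04]), 'contact_force': array([ 0.18972314,  1.02405631, -0.22889486]), 'torque': array([ 0.01555456, -0.02256028, -0.02803798]), 'grip_force': 0.0, 'finger_gap': 0.9995910896490878} 18.700000000000003
scene {'fov_y': 50.57591309187233, 'cx': 282.3372782324686, 'cy': 214.66087746728408, 'R': array([[ 0.75111428, -0.65988982,  0.01930708],
       [-0.50337738, -0.59139692, -0.62996896],
       [ 0.42712826,  0.46345993, -0.77638028]]), 't': array([-350.61855218,  445.84750858,  770.74881717])}
top {'fov_y': 52.76643167334251, 'cx': 277.90507509636365, 'cy': 213.6588421962527, 'R': array([[ 0.02254106, -0.99968536,  0.01100408],
       [-0.9843482 , -0.0241169 , -0.17457662],
       [ 0.17478708, -0.0068967 , -0.9845821 ]]), 't': array([121.17788406, 619.37807703, 820.69153355])}
wrist {'fov_y': 67.44499154770568, 'cx': 280.99852064556745, 'cy': 208.11976327140562, 'R': array([[ 0.27217368, -0.96224692, -0.00153378],
       [-0.92590599, -0.26232782,  0.27181282],
       [-0.2619534 , -0.07256016, -0.96234892]]), 't': array([-648.98291068,  -35.3063965 ,  378.22105495])}
```

View pics/s.png

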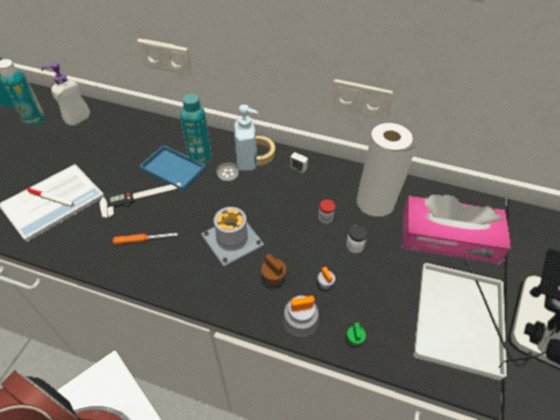

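View pics/t.png

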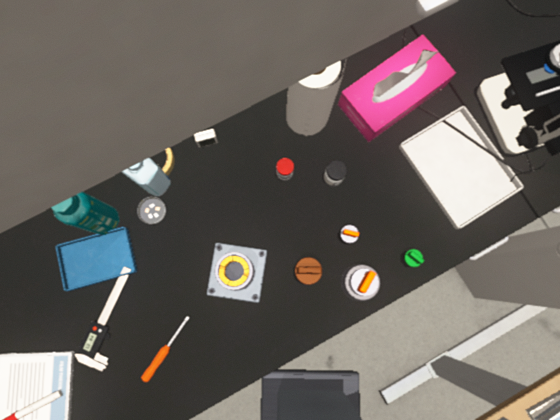

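The top view shows the vessel with its brass ring at (235,271). The red jar is at (285,168), the black jar at (335,174) and the dish at (152,210).

These could be taken for the plug: large orange (366,282), small orange (349,234), brown (308,271) and green (414,258). By the description I choose the large orange one at (366,282).

```bash
cat > h.py <<'E'
import numpy as np,cv2
from plant import env,imaging
def ray(m,u,v,z,H=420):
    f=H/2/np.tan(np.radians(m['fov_y']/2))
    d=m['R'].T@np.array([(u-m['cx'])/f,(v-m['cy'])/f,1]);c=-m['R'].T@m['t']
    return (c+d*(z-c[2])/d[2])
def comps(img,lo,hi,amin=15):
    hsv=cv2.cvtColor(img,cv2.COLOR_RGB2HSV);k=cv2.inRange(hsv,lo,hi)
    n,l,st,ce=cv2.connectedComponentsWithStats(k)
    return [(st[i],ce[i],l==i) for i in range(1,n) if st[i][4]>=amin]
E
python3 - <<'E'
from h import *
for n in("top","scene"):
    im=cv2.imread('pics/%s.png'%n[0])[...,::-1].copy();m=imaging.camera_model(n)
    print(n,'cam',-m['R'].T@m['t'])
    for nm,lo,hi in(("orange",(5,200,150),(16,255,255)),("ring",(17,120,120),(32,255,255))):
        for st,ce,k in comps(im,lo,hi):
            ys,xs=np.nonzero(k);pts=np.array([ray(m,x,y,89 if nm=='orange' else 85)[:2] for x,y in zip(xs,ys)])
            r=cv2.minAreaRect(pts.astype(np.float32))
            print(nm,st,ce.round(1),pts.mean(0).round(1),[np.round(q,1) for q in r])
im=cv2.imread('pics/t.png')
cv2.imwrite('pics/c1.png',np.hstack([cv2.resize(im[a:a+80,b:b+80],(400,400),interpolation=2) for a,b in((230,195),(225,320))]))
E
```

```text
top cam [463.50593976 141.73730092 914.83367694]
orange [343 231  13   6  18] [348.7 233.8] [573.3  -4.3] [array([573.3,  -4.7]), array([24.1,  3.8]), np.float64(71.1)]
orange [359 272  11  20  38] [363.6 281.7] [480.8 -32.5] [array([481.9, -32.8]), array([ 7.4, 40.7]), np.float64(68.0)]
orange [141 345  29  37 333] [155.  363.4] [322.  357.9] [array([322.8, 357.6]), array([15.6, 74.2]), np.float64(57.6)]
ring [165 149   8  24  40] [169.9 161.4] [713.2 357.4] [array([714.4, 358. ]), array([ 9.4, 49.2]), np.float64(81.5)]
ring [345 230  13   6  40] [350.9 232.3] [576.9  -9.4] [array([576.8,  -9.6]), array([25.3,  5.8]), np.float64(75.2)]
ring [219 256  30  30 434] [233.1 270.3] [497.  220.3] [array([496.8, 219.6]), array([55.9, 56.5]), np.float64(1.3)]
ring [361 272  14  20 115] [367.5 281.5] [481.5 -40.9] [array([481.5, -40.9]), array([10.2, 41.6]), np.float64(59.6)]
scene cam [ 158.57555555 -324.90796738  886.03369864]
orange [113 235  33   8 170] [129.2 238.5] [296.6 318.2] [array([296.3, 318.3]), array([15.1, 68.7]), np.float64(56.8)]
orange [322 267   9  14  33] [325.5 273.8] [560.9 -27. ] [array([561.6, -27.2]), array([32.6,  8.8]), np.float64(66.9)]
orange [292 296  22  12  75] [303.2 302.9] [479.4 -46. ] [array([480.1, -46.5]), array([19.4, 46.2]), np.float64(74.9)]
ring [218 210  25  19 311] [229.4 218.7] [498.8 223.2] [array([499.3, 222. ]), array([52.8, 55.7]), np.float64(49.6)]
ring [324 268   7  10  23] [326.6 272.2] [567.3 -24.2] [array([566.5, -25. ]), array([24.5,  5. ]), np.float64(68.9)]
ring [292 297  21   7  81] [302.4 300.2] [483.9 -39.2] [array([483.4, -38.7]), array([ 9.6, 41.6]), np.float64(61.7)]
```

View pics/c1.png

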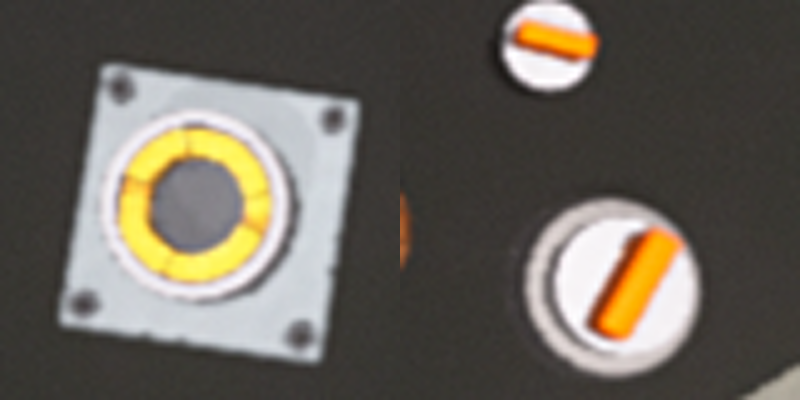

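The left crop shows the vessel, with its ring centred at about (235,270) and faint radial seams. The right crop shows the large plug in its grey stand at (366,282), its orange bar leaning right of vertical. The smaller look-alike is at (349,234). The choice holds, so I'll move over the plug.

Call:
{"name": "servo_tool", "arguments": {
  "increments": [
    [2.5,4.5,2,0.15,1],
    [5,9,3,0.3,1],
    [7.5,13.5,3,0.45,1],
    [10,18,3,0.6,1],
    [12.5,22.5,3,0.75,1],
    [15,27,3,0.9,1],
    [17.5,31.5,3,1.05,1],
    [20,36,3,1.2,1]
  ],
  "grip_force": 40
}}

```text
time: 0.9
eef_pos: [369.4, -277.7, 223.4]
tool_rot: [-0.0, 0.738, 0.675, -0.0]
contact_force: [1.0, -0.7, -0.0]
finger_gap: 1.002
grip_force: 0.0
```

Call:
{"name": "servo_tool", "arguments": {
  "increments": [
    [2,4,0,0.15,1],
    [4,8,0,0.3,1],
    [6,12,0,0.45,1],
    [8,16,0,0.6,1],
    [9,19,0,0.75,1],
    [10,22,0,0.9,1],
    [10.5,22.4,0,1.05,1],
    [10.5,22.4,0,1.17,1]
  ]
}}

```text
time: 1.7
eef_pos: [474.5, -53.7, 223.3]
tool_rot: [-0.0, 0.241, 0.971, 0.0]
contact_force: [-0.4, -1.0, -0.7]
finger_gap: 0.997
grip_force: 0.0
```

```bash
python3 - <<'E'
from h import *
s=env.observe();print(s['time'],s['eef_pos'],s['tool_rot'],s['joint_pos'].round(2))
m=imaging.camera_model('wrist');im=imaging.grab_frame('wrist');cv2.imwrite('pics/w1.png',im[...,::-1])
print(-m['R'].T@m['t'])
for st,ce,k in comps(im,(5,150,100),(30,255,255),100):
    ys,xs=np.nonzero(k);pts=np.array([ray(m,x,y,89)[:2] for x,y in zip(xs,ys)])
    print(st,pts.mean(0).round(1),[np.round(q,1) for q in cv2.minAreaRect(pts.astype(np.float32))],cv2.fitLine(pts.astype(np.float32),2,0,.01,.01)[:2].ravel())
E
```

```text
1.7 [474.45999669 -53.71965787 223.32322173] [-1.45638452e-04  2.40850176e-01  9.70562205e-01  4.21141046e-04] [ 0.61  0.4  -0.76  1.84  0.31  1.02  0.81]
[413.23134394 -21.62560544 403.50965425]
[537  43  23  57 565] [494.8 219.1] [array([492.5, 216.3]), array([20.2, 49. ]), np.float64(75.7)] [ 0.97605467 -0.21752542]
[379 127  33  25 372] [478.6  67.8] [array([477.7,  67.2]), array([32.6, 18.5]), np.float64(87.8)] [0.17355382 0.98482436]
[374 139  49  36 778] [501.8  65.7] [array([502.6,  64.5]), array([22.3, 50.5]), np.float64(4.9)] [ 0.17931306 -0.98379207]
[288 164  15  47 618] [479.4 -40.2] [array([479.4, -40.4]), array([14.1, 47.9]), np.float64(60.8)] [ 0.8814709 -0.4722383]
[337 235  29  17 323] [560.7 -15. ] [array([560.7, -14.6]), array([28.9, 15.8]), np.float64(75.1)] [0.32203892 0.94672644]
```

View pics/w1.png

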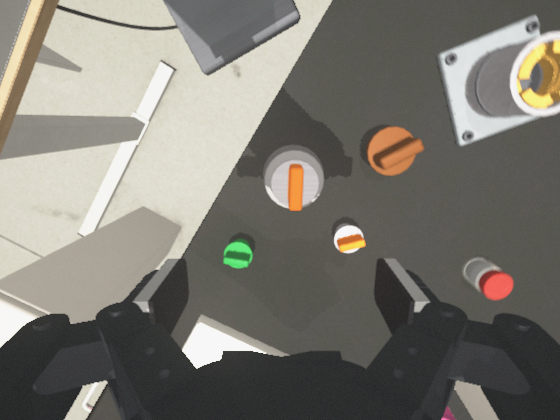

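The wrist view shows the plug in its stand at (295,180), clear of the brown (392,152), small orange (349,238) and green (238,254) look-alikes. The bar centre is about (481,-40.5), matching across views, and the bar is 14 x 48 mm as expected. The tool yaw already matches it.

Call:
{"name": "servo_tool", "arguments": {
  "increments": [
    [0.65,1.3,-4,0,0.6],
    [0.65,1.3,-8,0,0.6],
    [0.65,1.3,-11,0,0.6],
    [0.65,1.3,-14,0,0.6],
    [0.65,1.3,-15.5,0,0.6],
    [0.65,1.3,-16.2,0,0.6],
    [0.65,1.3,-16.2,0,0.6]
  ]
}}

```text
time: 2.45
eef_pos: [480.0, -42.9, 60.8]
tool_rot: [-0.001, 0.246, 0.969, -0.0]
contact_force: [0.6, -0.3, 0.2]
finger_gap: 0.599
grip_force: 0.0
```

Call:
{"name": "servo_tool", "arguments": {
  "increments": [
    [0,0,0,0,0.3],
    [0,0,0,0,0.05],
    [0,0,0,0,0.05],
    [0,0,0,0,0.05],
    [0,0,0,0,0.05],
    [0,0,0,0,0.05],
    [0,0,0,0,0.05],
    [0,0,0,0,0.05]
  ],
  "grip_force": 40
}}

```text
time: 3.25
eef_pos: [480.6, -42.7, 61.5]
tool_rot: [-0.0, 0.245, 0.969, -0.0]
contact_force: [0.1, 0.4, 1.5]
finger_gap: 0.054
grip_force: 0.0
```

The fingers closed to 4.6 mm with no grip force, so the bar is not between them. I'll look.

```bash
python3 - <<'E'
from h import *
s=env.observe();print(s['time'],s['eef_pos'],s['finger_gap'],s['grip_force'])
im=imaging.grab_frame('wrist');t=imaging.grab_frame('scene')
cv2.imwrite('pics/w2.png',np.hstack([cv2.resize(im[120:420,130:430],(400,400)),cv2.resize(t[220:370,230:380],(400,400))])[...,::-1])
E
```

```text
3.25 [480.58637362 -42.66699002  61.50182059] 0.05418893297487319 0.0
```

View pics/w2.png

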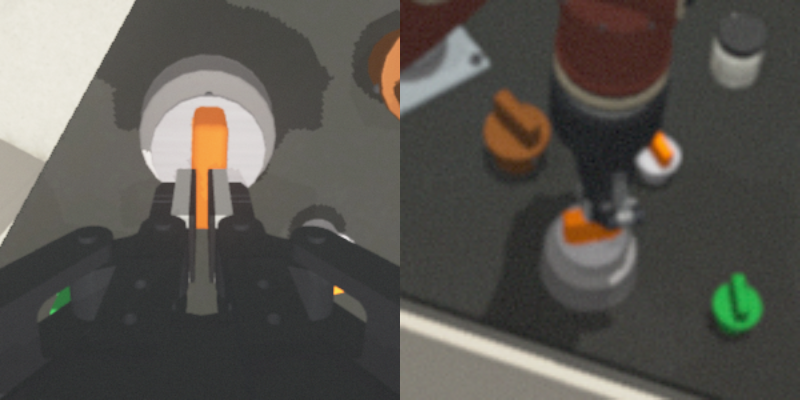

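The left wrist crop shows the bar at (210,105)-(203,228), with the shut fingertips covering its far end at about (203,215). The right scene crop also shows the tips at the bar's far end, at (615,210). I'll project the reported TCP and the plug points into both views to see where the mismatch lies.

```bash
python3 - <<'E'
from h import *
def pr(m,X):
    f=210/np.tan(np.radians(m['fov_y']/2));c=m['R']@np.array(X)+m['t'];return (f*c[:2]/c[2]+[m['cx'],m['cy']])
mw=imaging.camera_model('wrist');ms=imaging.camera_model('scene');p=env.observe()['eef_pos']
d=np.array([.8815,-.472,0])
for z in(0,20,40): print('tcp+',z,((pr(mw,p+[0,0,z])-[130,120])*4/3).round(),((pr(ms,p+[0,0,z])-[230,220])*8/3).round())
for s in(-23,23): 
  for z in(57,89):
    X=np.array([481,-40.5,z])+s*d;print('bar',s,z,((pr(mw,X)-[130,120])*4/3).round(),((pr(ms,X)-[230,220])*8/3).round())
C=-mw['R'].T@mw['t'];print(C-p)
# stand/plug base circles : current top view
im=imaging.grab_frame('wrist');sc=imaging.grab_frame('scene')
for n,i in(('wrist',im),('scene',sc)):
  m=imaging.camera_model(n)
  for st,ce,k in comps(i,(5,150,100),(30,255,255),60):
    ys,xs=np.nonzero(k);pts=np.array([ray(m,x,y,89)[:2] for x,y in zip(xs,ys)]).astype(np.float32)
    print(n,st,pts.mean(0).round(1),[np.round(q,1) for q in cv2.minAreaRect(pts)])
E
```

```text
tcp+ 0 [202. 155.] [191. 234.]
tcp+ 20 [202. 173.] [193. 222.]
tcp+ 40 [202. 195.] [194. 209.]
bar -23 57 [206. 103.] [161. 241.]
bar -23 89 [207. 123.] [162. 221.]
bar 23 57 [206. 196.] [218. 229.]
bar 23 89 [207. 231.] [221. 209.]
[-60.92943537  32.77510197 180.14483102]
wrist [ 415  131  119   86 4850] [485.4  58.2] [array([483.6,  59. ]), array([42.4, 52.6]), np.float64(6.3)]
wrist [ 274  200   27   92 1536] [472.1 -35.9] [array([477.8, -38.3]), array([13.2, 51.2]), np.float64(60.1)]
scene [262 254  24  26 331] [486.3  54.7] [array([484.8,  56.1]), array([50.7, 56.7]), np.float64(13.8)]
scene [324 269   8  13  62] [561.3 -31.7] [array([561.1, -31.4]), array([29. , 12.3]), np.float64(65.6)]
scene [291 299  21  12 143] [468.4 -43.6] [array([473.7, -45.7]), array([24.2, 39.4]), np.float64(49.3)]
```

```bash
python3 - <<'E'
from h import *
def pr(m,X):
    f=210/np.tan(np.radians(m['fov_y']/2));c=m['R']@np.array(X)+m['t'];return (f*c[:2]/c[2]+[m['cx'],m['cy']])
p=env.observe()['eef_pos'];out=[]
for n,(a,b,w) in(('wrist',(180,200,160)),('scene',(240,270,80))):
    m=imaging.camera_model(n);k=400/w
    im=cv2.resize(imaging.grab_frame(n)[a:a+w,b:b+w],(400,400),interpolation=2).copy()
    for s in(-11,0,11):
      for z in(0,20,40):
        q=(pr(m,p+[.8815*s,-.472*s,z])-[b,a])*k
        cv2.circle(im,tuple(int(v) for v in q),3,[(0,255,0),(255,0,255),(0,255,255)][z//20],-1)
    out.append(im)
cv2.imwrite('pics/w3.png',np.hstack(out)[...,::-1])
E
```

```text
(no output)
```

View pics/w3.png

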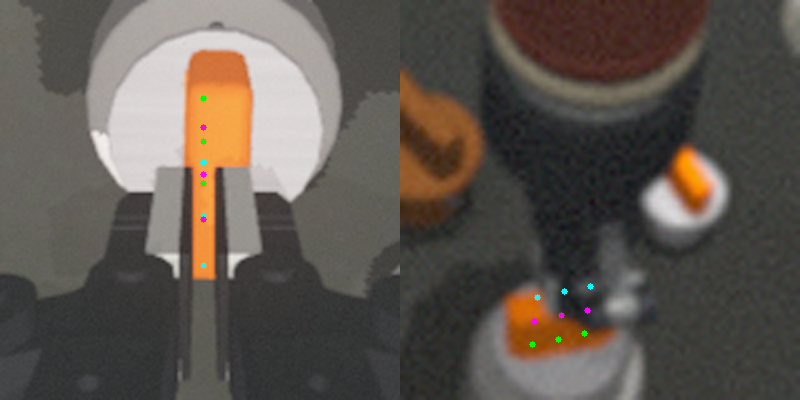

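Left (wrist): the pads at (165-250, 168-250) lie over the bar and match the cyan points 40 mm above the reported TCP. Right (scene): the tips at about (600,310) are also above the bar top. So the real fingertips sit about 30-35 mm higher than reported and closed above the bar. I'll open, shift about 2.5 mm sideways, then go 30 mm lower slowly while watching the force.

Call:
{"name": "servo_tool", "arguments": {
  "increments": [
    [0.1,0.2,0,0,0.5],
    [0.1,0.2,0,0,0.5],
    [0.1,0.2,0,0,0.5],
    [0.1,0.2,-0.5,0,0.5],
    [0.1,0.2,-1,0,0.5],
    [0.1,0.2,-1.5,0,0.5],
    [0.1,0.2,-2,0,0.5],
    [0.1,0.2,-2,0,0.5]
  ]
}}

```text
time: 4.35
eef_pos: [480.9, -40.7, 40.6]
tool_rot: [-0.001, 0.245, 0.969, -0.0]
contact_force: [-0.2, -0.0, -0.1]
finger_gap: 0.503
grip_force: 0.0
```

```bash
cat >> h.py <<'E'
def pr(m,X):
    f=210/np.tan(np.radians(m['fov_y']/2));c=m['R']@np.array(X)+m['t'];return (f*c[:2]/c[2]+[m['cx'],m['cy']])
def mid():
    """bar's lateral centre in the wrist view vs the tool's plane"""
    m=imaging.camera_model('wrist');im=imaging.grab_frame('wrist')
    for st,ce,k in comps(im,(5,150,100),(30,255,255),150): print('orange',st,ce.round(1))
    return im
E
python3 -c "
from h import *
s=env.observe();print(s['time'],s['eef_pos'],s['contact_force'],s['finger_gap'],pr(imaging.camera_model('wrist'),s['eef_pos']));mid()"
```

```text
4.35 [480.91940368 -40.68496386  40.63964845] [-0.24536991 -0.01272728 -0.07350088] 0.5031464715615848 [281.33396653 236.62786993]
orange [ 427  134  133   94 5984] [487.1 179.7]
orange [ 268  211   31  104 2877] [283.1 263. ]
```

Call:
{"name": "servo_tool", "arguments": {
  "increments": [
    [0,0,-0.3,0,0.5],
    [0,0,-0.6,0,0.5],
    [0,0,-0.9,0,0.5],
    [0,0,-1.1,0,0.5],
    [0,0,-1.1,0,0.5]
  ]
}}

```text
time: 4.9
eef_pos: [481.4, -40.6, 30.2]
tool_rot: [-0.0, 0.245, 0.969, -0.0]
contact_force: [0.1, 0.3, 0.2]
finger_gap: 0.501
grip_force: 0.0
```

Call:
{"name": "servo_tool", "arguments": {
  "increments": [
    [0,0,0,0,0.3],
    [0,0,0,0,0.05],
    [0,0,0,0,0.05],
    [0,0,0,0,0.05],
    [0,0,0,0,0.05],
    [0,0,0,0,0.05]
  ],
  "grip_force": 50
}}

```text
time: 5.5
eef_pos: [481.9, -40.6, 30.7]
tool_rot: [0.0, 0.245, 0.969, 0.0]
contact_force: [0.0, 0.3, 2.1]
finger_gap: 0.151
grip_force: 52.3
```

```bash
python3 -c "
from h import *
s=env.observe();print(s['time'],s['eef_pos'],s['contact_force'],s['torque'],s['finger_gap'],s['grip_force'],s['joint_pos'].round(2));im=mid();t=imaging.grab_frame('scene')
cv2.imwrite('pics/w4.png',np.hstack([cv2.resize(im[180:340,200:360],(400,400)),cv2.resize(t[240:340,250:350],(400,400))])[...,::-1])"
```

```text
5.5 [481.86332953 -40.56482953  30.71843408] [0.02577586 0.34169873 2.09716982] [ 0.08672788 -0.05273444 -0.07337683] 0.15080458885356088 52.308581471443176 [ 0.39  0.67 -0.53  2.05  0.61  0.58  0.51]
orange [ 434  133  126  100 6194] [493.5 182.1]
orange [ 265  215   33  112 3289] [281.1 270.8]
orange [392 336  24  27 282] [403.5 348.6]
```

The plug is gripped: gap 0.151 (about 14 mm) at 52 N. I'll lift it and carry it toward the vessel.

Call:
{"name": "servo_tool", "arguments": {
  "increments": [
    [0,0,1.5,0,0.05],
    [0,0,3.5,0,0.05],
    [0,0,6.5,0,0.05],
    [0,0,10,0,0.05],
    [0,0,13,0,0.05],
    [0,0,13,0,0.05],
    [0,1,13,0,0.05]
  ]
}}

```text
time: 6.3
eef_pos: [480.8, -32.5, 159.8]
tool_rot: [-0.001, 0.247, 0.969, -0.001]
contact_force: [0.1, 0.3, -3.2]
finger_gap: 0.149
grip_force: 51.8
```

Call:
{"name": "servo_tool", "arguments": {
  "increments": [
    [0.2,3,0,0,0.05],
    [0.4,6,0,0,0.05],
    [0.6,9,0,0,0.05],
    [0.8,12,0,0,0.05],
    [0.9,14,0,0,0.05],
    [0.9,15,0,0,0.05],
    [0.9,15,0,0,0.05]
  ]
}}

```text
time: 7.0
eef_pos: [489.1, 120.9, 159.2]
tool_rot: [-0.001, 0.244, 0.97, -0.0]
contact_force: [-0.6, -0.2, -2.1]
finger_gap: 0.147
grip_force: 51.7
```

```bash
python3 -c "
from h import *
s=env.observe();print(s['time'],s['eef_pos'],s['contact_force'],s['torque'],s['finger_gap'],s['grip_force'],s['joint_pos'].round(2))
m=imaging.camera_model('wrist');im=mid();cv2.imwrite('pics/w5.png',im[...,::-1])
print(pr(m,[498,221,85]))
for st,ce,k in comps(im,(17,100,100),(34,255,255),300):
    ys,xs=np.nonzero(k);pts=np.array([ray(m,x,y,85)[:2] for x,y in zip(xs,ys)]).astype(np.float32);print(st,cv2.minEnclosingCircle(pts),pts.mean(0))
"
```

```text
7.0 [489.13771692 120.90850445 159.20043171] [-0.61104765 -0.1999124  -2.06190078] [-0.00018487 -0.00340126  0.02654759] 0.14710674703948345 51.69649958610535 [ 0.19  0.51 -0.7   1.87  0.41  0.91  0.37]
orange [ 265  215   33  112 3282] [281.  270.9]
[396.41353799 157.59074588]
[ 358  120   75   70 1408] ((497.6394958496094, 220.1051025390625), 29.996109008789062) [499.65002 221.99165]
```

View pics/w5.png

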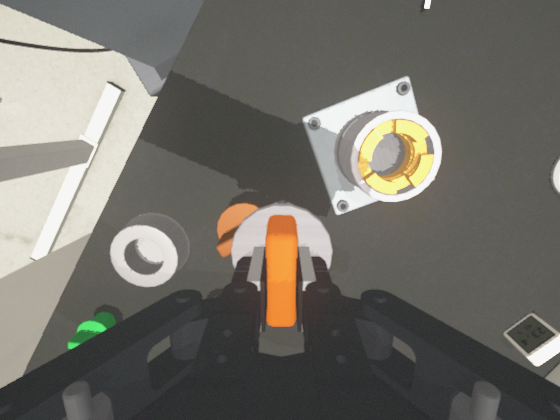

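The wrist view shows the plug held upright at (282,270) with its bar centred. The ring is at (398,156) with four grooves, and the circle fit gives a centre of (497.6,220.1) with r = 30 (29.5 expected). I'll measure the groove angles with a polar profile.

```bash
python3 -c "
from h import *
m=imaging.camera_model('wrist');im=cv2.imread('pics/w5.png');t=cv2.imread('pics/t.png');mt=imaging.camera_model('top')
for nm,i,mm,c in(('w',im,m,(497.6,220.1)),('t',t,mt,(496.8,219.8))):
  A=np.arange(0,360,5);P=np.array([[np.mean([i[int(round(q[1])),int(round(q[0])),2] for q in [pr(mm,[c[0]+r*np.cos(a),c[1]+r*np.sin(a),85])]]) for a in np.radians(A)] for r in(22,24,26,28)])
  print(nm);print(np.vstack([A,P]).astype(int).T[:, :].tolist())
"
```

```text
w
[[0, 197, 229, 239, 146], [5, 247, 247, 247, 241], [10, 247, 247, 247, 247], [15, 247, 247, 247, 247], [20, 247, 247, 247, 247], [25, 247, 247, 247, 247], [30, 247, 247, 247, 247], [35, 247, 247, 247, 247], [40, 247, 247, 247, 247], [45, 247, 247, 247, 247], [50, 247, 247, 247, 247], [55, 247, 247, 247, 247], [60, 247, 247, 247, 247], [65, 230, 229, 239, 238], [70, 245, 151, 139, 137], [75, 247, 149, 145, 146], [80, 247, 154, 146, 154], [85, 247, 219, 143, 139], [90, 247, 243, 147, 145], [95, 247, 246, 148, 174], [100, 247, 247, 247, 247], [105, 247, 247, 247, 226], [110, 247, 247, 247, 233], [115, 247, 247, 247, 246], [120, 247, 247, 247, 232], [125, 247, 247, 247, 222], [130, 247, 247, 247, 225], [135, 247, 247, 247, 231], [140, 247, 247, 247, 221], [145, 247, 247, 247, 246], [150, 247, 247, 247, 247], [155, 247, 247, 247, 247], [160, 247, 247, 247, 239], [165, 225, 229, 238, 242], [170, 247, 247, 247, 247], [175, 247, 247, 247, 247], [180, 247, 247, 247, 247], [185, 247, 247, 247, 247], [190, 247, 247, 247, 247], [195, 247, 247, 247, 247], [200, 247, 247, 247, 247], [205, 247, 2
[... 2049 characters left out ...]
230, 255, 254, 254, 251], [235, 255, 254, 254, 249], [240, 255, 254, 254, 241], [245, 240, 252, 248, 245], [250, 240, 239, 242, 225], [255, 239, 248, 251, 251], [260, 245, 254, 253, 243], [265, 255, 254, 252, 245], [270, 255, 254, 254, 250], [275, 254, 253, 254, 244], [280, 247, 245, 242, 230], [285, 251, 255, 254, 253], [290, 255, 254, 255, 253], [295, 255, 254, 254, 246], [300, 254, 254, 254, 250], [305, 255, 254, 255, 238], [310, 255, 255, 254, 238], [315, 255, 255, 255, 242], [320, 255, 254, 255, 255], [325, 255, 254, 255, 254], [330, 255, 254, 255, 252], [335, 255, 254, 255, 243], [340, 255, 254, 254, 251], [345, 255, 255, 254, 253], [350, 255, 254, 255, 246], [355, 255, 255, 255, 254]]
```

The gap edges in the wrist and top profiles agree on gap middles at about 82.5° + k·90°. The bar's axis is now at -28°, so +20.5° puts the pins at -7.5°. I'll move over the mouth and turn on the way.

Call:
{"name": "servo_tool", "arguments": {
  "increments": [
    [0.2,2,0,0.09,0.05],
    [0.4,4.5,0,0.18,0.05],
    [0.6,7,0,0.27,0.05],
    [0.9,9,0,0.36,0.05],
    [0.9,9.9,0,0.36,0.05],
    [0.9,9.9,-2,0.36,0.05],
    [0.9,9.9,-4,0.36,0.05],
    [0.9,9.9,-4,0.36,0.05]
  ]
}}

```text
time: 7.85
eef_pos: [498.0, 214.3, 117.5]
tool_rot: [-0.003, 0.07, 0.998, -0.003]
contact_force: [-0.2, -0.7, -2.0]
finger_gap: 0.149
grip_force: 51.7
```

```bash
python3 -c "
from h import *
s=env.observe();p=s['eef_pos'];print(s['time'],p,s['tool_rot'],s['contact_force'],s['torque'],s['joint_pos'].round(2))
m=imaging.camera_model('wrist');im=imaging.grab_frame('wrist');y=np.degrees(2*np.arctan2(s['tool_rot'][2],s['tool_rot'][1]));print(y)
d=np.array([-np.cos(np.radians(y)),-np.sin(np.radians(y)),0])
print('ends expected',[pr(m,p+d*k+[0,0,58.3]).round(1) for k in(-23,23)])
print('comp',[(a,b.round(1)) for a,b,_ in comps(im,(5,150,100),(30,255,255),150)])
for n in('top','scene'):
  i=imaging.grab_frame(n);mm=imaging.camera_model(n)
  for st,ce,k in comps(i,(5,150,100),(34,255,255),40):
    ys,xs=np.nonzero(k);pts=np.array([ray(mm,x,y,p[2]+58.3)[:2] for x,y in zip(xs,ys)]).astype(np.float32);print(n,st,pts.mean(0),cv2.minAreaRect(pts))
"
```

```text
7.85 [497.96294337 214.25201203 117.52224628] [-0.0028438   0.06990234  0.99754494 -0.00311005] [-0.16421574 -0.66848776 -2.04901911] [0.01817234 0.0236544  0.01909345] [ 0.02  0.64 -0.74  1.81  0.54  0.91  0.46]
171.9831730092015
ends expected [array([280.4, 234.6]), array([280.4, 330.3])]
comp [(array([  68,  203,   82,   60, 2571], dtype=int32), array([111.5, 235.4])), (array([ 265,  215,   33,  112, 3294], dtype=int32), array([281. , 270.9])), (array([ 29, 312,  47,  24, 853], dtype=int32), array([ 52.5, 323.8]))]
top [343 230  17   7  81] [563.3733      6.5122523] ((563.2567138671875, 7.02031135559082), (28.876176834106445, 9.104198455810547), 79.92493438720703)
top [295 257  27  26 442] [500.0402    79.172485] ((500.91650390625, 78.26824951171875), (45.959388732910156, 33.984771728515625), 52.7037353515625)
top [370 340  18  11  40] [372.71445  -37.486332] ((372.6364440917969, -36.43398666381836), (29.973957061767578, 11.082306861877441), 72.0255355834961)
top [141 345  29  38 387] [336.8209  335.27298] ((337.1795349121094, 335.08941650390625), (15.9876708984375, 67.29319000244
[... 540 characters left out ...]
068359375, -82.63520812988281), (32.551727294921875, 49.16197204589844), 55.67713928222656)
scene [218 193  22  14 118] [486.2319  206.78625] ((489.7093811035156, 204.1501922607422), (36.31954574584961, 44.60599136352539), 49.63298416137695)
scene [218 214  15  15  90] [444.70685 161.7029 ] ((444.3797607421875, 161.51300048828125), (44.88041687011719, 17.02349853515625), 85.55187225341797)
scene [262 254  24  26 327] [450.52652   13.296598] ((449.2754211425781, 14.608114242553711), (45.13772201538086, 50.53274154663086), 13.762918472290039)
scene [322 266  10  16  88] [518.76     -59.697742] ((518.4024658203125, -60.117225646972656), (32.75614547729492, 12.459877014160156), 63.1009635925293)
```

Call:
{"name": "servo_tool", "arguments": {
  "increments": [
    [0,0,0,0,0.05],
    [0,0,0,0,0.05]
  ]
}}

```text
time: 8.2
eef_pos: [500.2, 218.4, 121.4]
tool_rot: [0.001, 0.068, 0.998, 0.0]
contact_force: [0.7, 0.7, -2.8]
finger_gap: 0.147
grip_force: 51.7
```

Call:
{"name": "servo_tool", "arguments": {
  "increments": [
    [0,0.1,-0.5,0,0.05],
    [0,0.1,-1,0,0.05],
    [0,0.1,-1.4,0,0.05],
    [0,0.1,-1.8,0,0.05],
    [0,0.1,-1.8,0,0.05],
    [0,0.1,-1.8,0,0.05]
  ]
}}

```text
time: 8.8
eef_pos: [499.5, 219.4, 102.3]
tool_rot: [-0.0, 0.068, 0.998, -0.0]
contact_force: [-0.7, -0.6, -1.8]
finger_gap: 0.15
grip_force: 51.8
```

Call:
{"name": "servo_tool", "arguments": {
  "increments": [
    [0,0,-0.2,0,0.05],
    [0,0,-0.4,0,0.05],
    [0,0,-0.6,0,0.05],
    [0,0,-0.6,0,0.05]
  ]
}}

```text
time: 9.2
eef_pos: [499.6, 220.1, 97.0]
tool_rot: [0.0, 0.068, 0.998, 0.0]
contact_force: [-1.4, 0.1, 4.3]
finger_gap: 0.152
grip_force: 52.5
```

The taper is touching the rim and the force is toward -x. I'll ease that way and continue in small steps.

Call:
{"name": "servo_tool", "arguments": {
  "increments": [
    [-0.06,0,0,0,0.05],
    [-0.1,0,0,0,0.05],
    [-0.1,0,-0.1,0,0.05],
    [-0.1,0,-0.1,0,0.05]
  ]
}}

```text
time: 9.6
eef_pos: [498.8, 220.1, 95.8]
tool_rot: [0.0, 0.068, 0.998, 0.001]
contact_force: [-0.3, 1.1, 4.3]
finger_gap: 0.149
grip_force: 52.5
```

Call:
{"name": "servo_tool", "arguments": {
  "increments": [
    [0,0.05,0,0,0.05],
    [0,0.05,-0.1,0,0.05],
    [0,0.05,-0.2,0,0.05],
    [0,0.05,-0.2,0,0.05]
  ]
}}

```text
time: 10.0
eef_pos: [498.0, 219.9, 92.9]
tool_rot: [-0.001, 0.068, 0.998, -0.0]
contact_force: [-1.3, 2.4, -1.0]
finger_gap: 0.147
grip_force: 52.0
```

Call:
{"name": "servo_tool", "arguments": {
  "increments": [
    [-0.05,0.05,0,0,0.05],
    [-0.05,0.1,-0.2,0,0.05],
    [-0.05,0.1,-0.4,0,0.05],
    [-0.05,0.1,-0.6,0,0.05],
    [-0.05,0.1,-0.6,0,0.05]
  ]
}}

```text
time: 10.5
eef_pos: [498.0, 220.1, 86.9]
tool_rot: [-0.0, 0.068, 0.998, -0.001]
contact_force: [-0.3, 0.7, -2.0]
finger_gap: 0.155
grip_force: 51.8
```

Call:
{"name": "servo_tool", "arguments": {
  "increments": [
    [0,0,-0.2,0,0.05],
    [0,0,-0.4,0,0.05],
    [0,0,-0.6,0,0.05],
    [0,0,-0.7,0,0.05],
    [0,0,-0.8,0,0.05],
    [0,0,-0.8,0,0.05]
  ]
}}

```text
time: 11.1
eef_pos: [498.1, 220.6, 79.3]
tool_rot: [-0.0, 0.068, 0.998, -0.0]
contact_force: [-0.0, -0.5, -1.8]
finger_gap: 0.152
grip_force: 51.8
```

Call:
{"name": "servo_tool", "arguments": {
  "increments": [
    [0,0,-0.2,0,0.05],
    [0,0,-0.4,0,0.05],
    [0,0,-0.5,0,0.05],
    [0,0,-0.6,0,0.05],
    [0,0,-0.6,0,0.05]
  ]
}}

```text
time: 11.6
eef_pos: [498.1, 220.8, 73.3]
tool_rot: [-0.0, 0.068, 0.998, -0.0]
contact_force: [0.3, -0.0, -1.3]
finger_gap: 0.152
grip_force: 51.8
```

Call:
{"name": "servo_tool", "arguments": {
  "increments": [
    [0,0,-0.1,0,0.05],
    [0,0,-0.2,0,0.05],
    [0,0,-0.3,0,0.05],
    [0,0,-0.3,0,0.05]
  ]
}}

```text
time: 12.0
eef_pos: [498.2, 220.9, 70.7]
tool_rot: [0.0, 0.068, 0.998, 0.0]
contact_force: [-0.8, -0.8, 0.1]
finger_gap: 0.15
grip_force: 52.1
```

The pins have dropped into gaps on the first try: TCP z 70.7 against 70.2 expected. I'll turn clockwise gently, sinking with the thread and watching torque.

Call:
{"name": "servo_tool", "arguments": {
  "increments": [
    [0,0,-0.02,-0.05,0.05],
    [0,0,-0.05,-0.1,0.05],
    [0,0,-0.08,-0.15,0.05],
    [0,0,-0.1,-0.2,0.05],
    [0,0,-0.1,-0.2,0.05]
  ]
}}

```text
time: 12.5
eef_pos: [498.1, 221.5, 70.0]
tool_rot: [0.0, 0.167, 0.986, 0.0]
contact_force: [-0.6, 0.1, 0.9]
finger_gap: 0.153
grip_force: 52.2
```

```bash
cat > st.py <<'E'
from plant import env
import numpy as np
s=env.observe();q=s['tool_rot'];print(s['time'],s['eef_pos'].round(2),'yaw',np.degrees(2*np.arctan2(q[2],q[1])).round(2),'F',s['contact_force'].round(2),'T',s['torque'].round(3),s['grip_force'].round(1),'j7',s['joint_pos'][6].round(2))
E
python3 st.py
```

```text
Traceback (most recent call last):
  File "st.py", line 3, in <module>
    s=env.observe();q=s['tool_rot'];print(s['time'],s['eef_pos'].round(2),'yaw',np.degrees(2*np.arctan2(q[2],q[1])).round(2),'F',s['contact_force'].round(2),'T',s['torque'].round(3),s['grip_force'].round(1),'j7',s['joint_pos'][6].round(2))
                                                                                                                                                                                      ^^^^^^^^^^^^^^^^^^^^^
AttributeError: 'float' object has no attribute 'round'
```

```bash
sed -i "s/s\['grip_force'\].round(1)/s['grip_force']/" st.py; python3 st.py
```

```text
12.5 [498.08 221.54  70.02] yaw 160.81 F [-0.58  0.1   0.9 ] T [0.097 0.208 0.013] 52.20526993274689 j7 0.24
```

Call:
{"name": "servo_tool", "arguments": {
  "increments": [
    [0,0,-0.02,-0.05,0.05],
    [0,0,-0.05,-0.1,0.05],
    [0,0,-0.08,-0.15,0.05],
    [0,0,-0.1,-0.2,0.05],
    [0,0,-0.1,-0.2,0.05]
  ]
}}

```text
time: 13.0
eef_pos: [497.8, 221.0, 68.9]
tool_rot: [0.0, 0.263, 0.965, -0.0]
contact_force: [-1.7, -0.1, 2.5]
finger_gap: 0.15
grip_force: 52.4
```

```bash
python3 st.py
```

```text
13.0 [497.84 221.03  68.93] yaw 149.46 F [-1.71 -0.11  2.53] T [-0.17   0.39   0.296] 52.373374700546265 j7 0.08
```

Call:
{"name": "servo_tool", "arguments": {
  "increments": [
    [0,0,0,-0.03,0.05],
    [0,0,0,-0.06,0.05],
    [0,0,0,-0.06,0.05]
  ]
}}

```text
time: 13.3
eef_pos: [497.9, 221.0, 68.6]
tool_rot: [-0.0, 0.293, 0.956, -0.0]
contact_force: [-1.9, 0.2, 3.1]
finger_gap: 0.15
grip_force: 52.4
```

```bash
python3 st.py
```

```text
13.3 [497.87 221.05  68.63] yaw 145.9 F [-1.92  0.21  3.11] T [-0.049  0.45   0.397] 52.40914463996887 j7 0.04
```

Torque now climbs at the ring's spring rate while Fz shows no thread sinking, so this start is crossed. I'll stop, back off, lift and turn a quarter away.

Call:
{"name": "servo_tool", "arguments": {
  "increments": [
    [0,0,0.05,0.1,0.05],
    [0,0,0.1,0.22,0.05],
    [0,0,0.15,0.34,0.05],
    [0,0,0.2,0.46,0.05],
    [0,0,0.2,0.46,0.05],
    [0,0,0.4,0.46,0.05],
    [0,0,0.6,0.46,0.05]
  ]
}}

```text
time: 14.0
eef_pos: [498.2, 220.6, 74.2]
tool_rot: [-0.0, 0.069, 0.998, -0.0]
contact_force: [-0.2, 0.2, -1.7]
finger_gap: 0.149
grip_force: 51.7
```

```bash
python3 st.py
```

```text
14.0 [498.24 220.61  74.18] yaw 172.09 F [-0.23  0.23 -1.68] T [0.012 0.068 0.021] 51.7434024810791 j7 0.4
```

Call:
{"name": "servo_tool", "arguments": {
  "increments": [
    [0,0,0.4,0,0.05],
    [0,0,0.8,0,0.05],
    [0,0,1.1,0,0.05],
    [0,0,1.1,0,0.05],
    [0,0,1.1,-0.1,0.05],
    [-0.01,-0.01,1.1,-0.22,0.05],
    [-0.02,-0.02,1.1,-0.34,0.05]
  ]
}}

```text
time: 14.7
eef_pos: [498.1, 220.7, 85.5]
tool_rot: [0.0, 0.238, 0.971, 0.0]
contact_force: [-0.5, 0.4, -2.1]
finger_gap: 0.152
grip_force: 51.7
```

```bash
python3 st.py
```

```text
14.7 [498.06 220.72  85.52] yaw 152.45 F [-0.49  0.42 -2.1 ] T [ 0.031  0.012 -0.01 ] 51.66248559951782 j7 0.14
```

Call:
{"name": "servo_tool", "arguments": {
  "increments": [
    [-0.01,-0.01,0,-0.15,0.05],
    [-0.02,-0.02,0,-0.3,0.05],
    [-0.03,-0.03,0,-0.44,0.05],
    [-0.04,-0.03,0,-0.58,0.05],
    [-0.05,-0.04,0,-0.72,0.05],
    [-0.06,-0.05,0,-0.86,0.05],
    [-0.07,-0.06,0,-1,0.05],
    [-0.07,-0.06,0,-1,0.05]
  ]
}}

```text
time: 15.5
eef_pos: [497.2, 220.8, 85.7]
tool_rot: [0.0, 0.672, 0.74, 0.0]
contact_force: [-0.5, 0.8, -1.8]
finger_gap: 0.151
grip_force: 51.8
```

```bash
python3 st.py
```

```text
15.5 [497.24 220.76  85.74] yaw 95.5 F [-0.46  0.85 -1.85] T [0.193 0.005 0.022] 51.823570132255554 j7 -0.63
```

Another -13.5° brings the yaw to 82°, then I'll lower.

Call:
{"name": "servo_tool", "arguments": {
  "increments": [
    [0,0,0,-0.12,0.05],
    [0,0,0,-0.235,0.05],
    [0,0,0,-0.235,0.05],
    [0,0,-0.3,-0.235,0.05],
    [0,0,-0.5,-0.235,0.05],
    [0,0,-0.7,-0.235,0.05],
    [0,0,-0.7,-0.235,0.05]
  ]
}}

```text
time: 16.2
eef_pos: [497.6, 220.7, 78.4]
tool_rot: [-0.0, 0.754, 0.656, 0.001]
contact_force: [1.2, 1.7, -0.6]
finger_gap: 0.153
grip_force: 51.9
```

```bash
python3 st.py
```

```text
16.2 [497.57 220.73  78.41] yaw 82.04 F [ 1.18  1.66 -0.61] T [ 0.535 -0.148 -0.032] 51.8800288438797 j7 -0.82
```

Call:
{"name": "servo_tool", "arguments": {
  "increments": [
    [0.03,0.05,-0.2,0,0.05],
    [0.03,0.05,-0.4,0,0.05],
    [0.03,0.05,-0.6,0,0.05],
    [0.03,0.05,-0.75,0,0.05],
    [0.03,0.05,-0.75,0,0.05]
  ]
}}

```text
time: 16.7
eef_pos: [497.6, 220.7, 70.9]
tool_rot: [-0.0, 0.755, 0.656, 0.0]
contact_force: [0.8, 2.6, -0.3]
finger_gap: 0.153
grip_force: 52.0
```

```bash
python3 st.py
```

```text
16.7 [497.63 220.72  70.92] yaw 81.99 F [ 0.84  2.6  -0.26] T [ 0.516 -0.213  0.014] 51.98171854019165 j7 -0.82
```

Call:
{"name": "servo_tool", "arguments": {
  "increments": [
    [0,0,-0.03,-0.05,0.05],
    [0,0,-0.06,-0.1,0.05],
    [0,0,-0.09,-0.15,0.05],
    [0,0,-0.12,-0.2,0.05],
    [0,0,-0.12,-0.2,0.05]
  ]
}}

```text
time: 17.2
eef_pos: [498.0, 220.8, 70.1]
tool_rot: [0.0, 0.816, 0.577, 0.001]
contact_force: [1.1, 2.3, 0.2]
finger_gap: 0.151
grip_force: 52.0
```

```bash
python3 st.py
```

```text
17.2 [498.02 220.79  70.05] yaw 70.54 F [1.05 2.28 0.2 ] T [ 0.476 -0.309  0.016] 51.97542071342468 j7 -0.97
```

Call:
{"name": "servo_tool", "arguments": {
  "increments": [
    [0,0.02,-0.03,-0.05,0.05],
    [0,0.03,-0.06,-0.1,0.05],
    [0,0.04,-0.08,-0.15,0.05],
    [0,0.04,-0.11,-0.2,0.05],
    [0,0.04,-0.11,-0.2,0.05]
  ]
}}

```text
time: 17.7
eef_pos: [497.9, 220.9, 68.9]
tool_rot: [0.0, 0.87, 0.493, 0.0]
contact_force: [0.6, 1.5, -0.6]
finger_gap: 0.149
grip_force: 52.0
```

```bash
python3 st.py
```

```text
17.7 [497.93 220.85  68.85] yaw 59.11 F [ 0.64  1.47 -0.6 ] T [ 0.367 -0.32   0.022] 52.005558013916016 j7 -1.12
```

Already 23° round with no torque, and it is sinking freely, so this is the right start. I'll carry on.

Call:
{"name": "servo_tool", "arguments": {
  "increments": [
    [0,0,-0.03,-0.06,0.05],
    [0,0,-0.06,-0.12,0.05],
    [0,0,-0.09,-0.18,0.05],
    [0,0,-0.12,-0.24,0.05],
    [0,0,-0.15,-0.3,0.05],
    [0,0,-0.16,-0.3,0.05]
  ]
}}

```text
time: 18.3
eef_pos: [497.9, 220.9, 67.2]
tool_rot: [0.0, 0.934, 0.358, 0.0]
contact_force: [1.5, 1.3, 0.6]
finger_gap: 0.15
grip_force: 52.1
```

```bash
python3 st.py
```

```text
18.3 [497.88 220.87  67.24] yaw 41.96 F [1.51 1.25 0.59] T [ 0.331 -0.401  0.038] 52.0555579662323 j7 -1.35
```

Call:
{"name": "servo_tool", "arguments": {
  "increments": [
    [0,0,-0.03,-0.05,0.05],
    [0,0,-0.06,-0.1,0.05],
    [0,0,-0.09,-0.15,0.05],
    [0,0,-0.11,-0.2,0.05],
    [0,0,-0.11,-0.2,0.05]
  ]
}}

```text
time: 18.8
eef_pos: [498.0, 220.8, 66.1]
tool_rot: [0.0, 0.965, 0.263, 0.0]
contact_force: [2.6, 1.1, 0.8]
finger_gap: 0.144
grip_force: 52.1
```

```bash
python3 st.py
```

```text
18.8 [498.   220.83  66.15] yaw 30.53 F [2.58 1.15 0.76] T [ 0.326 -0.53   0.006] 52.06707179546356 j7 -1.49
```

Call:
{"name": "servo_tool", "arguments": {
  "increments": [
    [0.03,0,-0.02,-0.04,0.05],
    [0.05,0,-0.04,-0.08,0.05],
    [0.05,0,-0.06,-0.12,0.05],
    [0.05,0,-0.06,-0.12,0.05]
  ]
}}

```text
time: 19.2
eef_pos: [498.0, 220.8, 65.4]
tool_rot: [0.0, 0.979, 0.204, -0.0]
contact_force: [2.5, 2.2, 1.6]
finger_gap: 0.152
grip_force: 52.1
```

```bash
python3 st.py
```

```text
19.2 [497.99 220.82  65.35] yaw 23.49 F [2.5  2.23 1.6 ] T [ 0.244 -0.462 -0.007] 52.089457511901855 j7 -1.58
```

Call:
{"name": "servo_tool", "arguments": {
  "increments": [
    [0,0,-0.02,-0.04,0.05],
    [0,0,-0.04,-0.08,0.05],
    [0,0,-0.05,-0.1,0.05],
    [0,0,-0.05,-0.1,0.05]
  ]
}}

```text
time: 19.6
eef_pos: [497.7, 221.2, 64.9]
tool_rot: [-0.0, 0.988, 0.155, -0.0]
contact_force: [0.6, 1.3, 1.1]
finger_gap: 0.153
grip_force: 52.1
```

```bash
python3 st.py
```

```text
19.6 [497.69 221.17  64.87] yaw 17.81 F [0.57 1.33 1.12] T [ 0.359 -0.327  0.105] 52.06959664821625 j7 -1.66
```

Call:
{"name": "servo_tool", "arguments": {
  "increments": [
    [0,0,-0.02,-0.04,0.05],
    [0,0,-0.03,-0.08,0.05],
    [0,0,-0.03,-0.08,0.05]
  ]
}}

```text
time: 19.9
eef_pos: [497.8, 221.2, 64.6]
tool_rot: [-0.0, 0.993, 0.115, -0.0]
contact_force: [1.2, 1.5, 0.6]
finger_gap: 0.15
grip_force: 52.1
```

```bash
python3 st.py
```

```text
19.9 [497.78 221.2   64.6 ] yaw 13.2 F [1.21 1.51 0.61] T [ 0.465 -0.21   0.237] 52.12787389755249 j7 -1.71
```

Torque is rising at the ring's spring rate after 68° and 6.2 mm of sinking, so this is the stop. I'll relax the twist, open, and withdraw upward.

Call:
{"name": "servo_tool", "arguments": {
  "increments": [
    [0,0,0,0.05,0.05],
    [0,0,0,0.1,0.05],
    [0,0,0,0.1,0.05],
    [0,0,0,0.1,0.2],
    [0,0,0,0.1,0.35],
    [0,0,0,0.1,0.5],
    [0,0,0,0.1,0.5],
    [0,0,0,0.1,0.5]
  ]
}}

```text
time: 20.7
eef_pos: [497.8, 220.7, 64.4]
tool_rot: [0.0, 0.986, 0.164, -0.0]
contact_force: [0.5, -0.1, 0.7]
finger_gap: 0.497
grip_force: 0.0
```

Call:
{"name": "servo_tool", "arguments": {
  "increments": [
    [0,0,1,0,0.5],
    [0,0,3,0,0.5],
    [0,0,6,0,0.5],
    [0,0,9,0,0.5],
    [0,-1,12,0,0.5],
    [0,-4,13,0,0.5],
    [0,-7,13,0,0.5],
    [0,-7,13,0,0.5]
  ]
}}

```text
time: 21.5
eef_pos: [498.7, 145.1, 196.1]
tool_rot: [0.002, 0.987, 0.161, 0.001]
contact_force: [-0.1, -0.5, 0.5]
finger_gap: 0.5
grip_force: 0.0
```

```bash
python3 st.py; python3 -c "
from h import *
m=imaging.camera_model('wrist');im=imaging.grab_frame('wrist');t=imaging.grab_frame('scene');p=imaging.grab_frame('top')
R={}
for n,i in(('wrist',im),('scene',t),('top',p)):
  mm=imaging.camera_model(n);print(n,pr(mm,[498,220.8,123]))
  for st,ce,k in comps(i,(5,150,100),(30,255,255),40):
    ys,xs=np.nonzero(k);pts=np.array([ray(mm,x,y,123)[:2] for x,y in zip(xs,ys)]).astype(np.float32);print(n,st,pts.mean(0).round(1),[np.round(q,1) for q in cv2.minAreaRect(pts)])
cv2.imwrite('pics/f.png',np.hstack([cv2.resize(im,(400,300)),cv2.resize(t[170:270,170:303],(400,300))])[...,::-1])
"
```

```text
21.5 [498.68 145.14 196.12] yaw 18.49 F [-0.12 -0.54  0.5 ] T [ 0.04  -0.004 -0.026] 0.0 j7 -1.53
wrist [200.42137184 178.42349937]
wrist [ 183  147   28   57 1123] [498.8 223.5] [array([499.3, 223.7]), array([45.6, 19.5]), np.float64(21.3)]
wrist [433 148  35  23 402] [577.8  36.8] [array([577.7,  36.7]), array([30.6,  9.3]), np.float64(79.9)]
wrist [327 200  47  27 523] [508.8  94.6] [array([507.5,  95.3]), array([20.7, 38.1]), np.float64(2.0)]
wrist [ 33 240  51  44 764] [385.6 320.1] [array([385.8, 319.9]), array([11.9, 60.2]), np.float64(57.6)]
scene [228.52279231 208.87016351]
scene [222 201  15  23 206] [493.4 212.3] [array([493.9, 212. ]), array([64.3, 25.2]), np.float64(32.0)]
scene [112 234  35  10 255] [291.  290.4] [array([290.4, 290.7]), array([20.9, 69.9]), np.float64(57.7)]
scene [262 254  24  26 331] [472.3  38.8] [array([471.2,  40.1]), array([48.9, 55. ]), np.float64(12.1)]
scene [322 266  10  16  85] [545.4 -40.1] [array([545. , -40.4]), array([35. , 12.9]), np.float64(65.6)]
top [231.00633849 268.86227009]
top [343 230  17   7  80] [570.5  -3.1] [array([570.4,  -2.6]), array([30.9,  9.8]), np.float64(79.9)]
top [246 240  36  25 332] [530.2 157.4] [array([532.9, 162.2]), array([64. , 45.6]), np.float64(85.0)]
top [141 345  29  38 388] [327.7 349.1] [array([328.2, 348.9]), array([17.1, 72.1]), np.float64(57.7)]
top [296 365  29  55 471] [279.9  73.8] [array([284.6,  76.7]), array([96.6, 31.2]), np.float64(19.9)]
```

View pics/f.png

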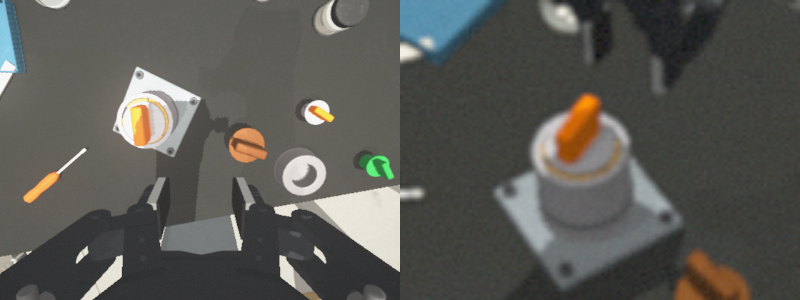

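Wrist (left) and scene (right) show the plug upright in the vessel at about (143,125) and (580,140), its flange flush with the brass ring and the gripper clear. The bar measures 45.6 mm at the expected home height. I'll hand in.

```bash
python3 -c "
from plant import ticket
print(ticket.sign_off())"
```

```text
the job is handed in; nothing more can be done
None
```

I screwed the plug home in the vessel and let go, then handed the job in at about 21.7 s; the first start was crossed, so I backed off and restarted a quarter turn away, and sign-off gave no verdict.

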